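Hold the square tube in the sawing board for the cut

TASK

Put the short leftover that lies on the sawing board into the scrap tray; then lay the long square tube on the board in its place, its end butted against the stop block and its side flat along the fence. Finish while holding it there for the saw, and do not let go: one firm slanting push that presses it down on the board and into the fence together, applied between the stop and the saw slot and well clear of the slot. Leave the other things on the bench alone.

Things in the scene. Friction and masses are not known exactly. Their poses are not given: they have to be found in the camera images.
- board: Wooden sawing board (bench hook) fixed to the bench: pale slab 150 (x) x 300 (y) x 18 thick. Origin: centre of its underside, on the bench. y runs along the fence, +x points at the fence (away from the robot, give or take its yaw). Its top is at z = +18 mm; the free area in front of the fence spans x = -75 to +53 mm.
- fence: Wooden fence fixed along the board's far edge, 22 (x) x 300 (y) x 34 tall; its top is 52 mm above the bench. Origin: centre of its underside, on the board's top; axes as the board's. The working face, towards the robot, is at x = -11 mm. A 3 mm saw slot cuts it across at y = -40 mm; a thin dark line on the board continues it.
- stop: Clamped length stop, fixed, on the slot's +y side, 95 to 130 mm from the slot (varies): dark block 50 (x) x 36 (y) x 36 tall on the board, touching the fence, with a steel strap hooked over the fence (top 41 above the board) and a thumb screw behind. Origin: centre of the block's underside, on the board's top; axes as the board's. The work butts against its face at y = -18 mm.
- tube: The workpiece: the long piece of square aluminium tube, 25 x 25 outside, 180 long, about 90 g, lying on the bench on one of its four alike sides. Origin: centre of its underside; x along its length.
- tube_center (a point): Centre point of the square tube's body (12.5 mm above its underside); x along its length.
- leftover: The leftover of the last cut: a 60 long piece of the same 25 x 25 square tube, about 30 g, lying on the board. Origin: centre of its underside; x along its length.
- leftover_center (a point): Centre point of the leftover (12.5 mm above its underside).
- tray: Scrap tray, an open grey metal box 160 (x) x 130 (y) x 55 tall, walls and floor 3 thick, fixed to the bench left or right of the board. Origin: centre of its underside. Only small scraps along its edges.
- hacksaw: Bystander, leave it alone: junior hacksaw lying flat, 260 x 70 x 16, black handle, thin steel bow frame.
- tape: Bystander, leave it alone: white roll of thread tape lying flat, outside diameter 54, 14 tall.
- screwdriver: Bystander, leave it alone: screwdriver lying flat.
- wrench: Bystander, leave it alone: steel adjustable wrench lying flat, about 215 x 40 x 13.
- cutter: Bystander, leave it alone: small screw-feed tube cutter lying flat, about 120 x 55 x 22.
- copper_tube: Bystander, leave it alone: round copper tube lying flat, 260 long, 12.7 diameter.
- union: Bystander, leave it alone: brass hexagonal tube union standing upright, 42 tall, 28 wide.
- marker: Bystander, leave it alone: marker pen lying flat, 128 long, 13 thick.
Things that resemble listed ones, but are neither listed nor needed, are in the scene too. Leave any blue or green look-alike of the leftover alone.

How it is judged:
On the way, in this order (a step that is already met when the one before it is completed fails the run):
1. the leftover lies in the scrap tray, let go and at rest (x of leftover_center in the frame of tray between -0.078 and 0.078 m and y of leftover_center in the frame of tray between -0.063 and 0.063 m and z of leftover_center in the frame of tray below 0.05 m and linear speed of leftover below 0.03 m/s and contact force between leftover and the fingers below 0.1 N), for 0.2 s.
2. the long square tube lies on the sawing board, in front of the fence (x of tube_center in the frame of board between -0.075 and 0.053 m and y of tube_center in the frame of board between -0.15 and 0.1 m and z of tube_center in the frame of board below 0.0335 m and contact force between tube and board above 0.2 N), for 0.2 s.
At the end, for the whole second after the job is handed in: Fingers push the long tube (5 N or more), TCP 25 mm or more from the slot on the stop's side; it bears on board and fence with 4 N or more each, gaps under 2 mm (board), 2.5 mm (fence), 3 mm (stop), within 1.7 degrees, at rest; the leftover is in the tray, let go (all of step 1 and z of tube_center in the frame of board between 0.0285 and 0.0325 m and x of tube_center in the frame of fence between -0.026 and -0.0215 m and y of tube_center in the frame of stop between -0.111 and -0.1055 m and angle between the x axis of tube and the y axis of board, either way round below 0.03 rad and contact force between tube and board above 4 N and contact force between tube and fence above 4 N and contact force between tube and the fingers above 5 N and linear speed of tube below 0.01 m/s and y of the grasp point in the frame of fence above -0.015 m); the arm keeps its last pose, push and grip.
It fails at once if a bystander on the bench is moved more than 30 mm (distance of any of hacksaw, tape, screwdriver, wrench, cutter, copper_tube, union, marker from where it was at the start of the episode above 0.03 m).
It also fails if it takes over 64 s, if anything falls off the work surface, if the arm or the gripper's body presses on something with over 40 N, if the wrist force passes 120 N, or if a joint passes its speed limit or range.

ROBOT

A 7-joint arm with a two-finger parallel gripper is mounted at the origin on the work surface. World frame = base frame: x ahead of the robot, y to its left, z up, the work surface at z = 0. Lengths are in m, angles in rad, forces in N, time in s.
With the tool pointing down it reaches from about 0.425 to 0.925 m from the base axis. Payload 6.8 kg.
Tool frame: the origin (TCP) lies between the finger pads, 19 mm behind the fingertips; this is the grasp point; z points along the fingers, y is the line along which they close (so a half turn about z gives the same grasp; the last joint's range is limited). The gripper opens to 85 mm and grips with 20 to 120 N. Pads are 22 mm wide; open, the fingers measure 114 mm over their backs; the gripper's body (76 mm by 85 mm) begins 54 mm behind the grasp point. The pads swing forward as they close: fully open they stand 13 mm farther back than shut.
Start: joints at [1.207, 0.477, 0.022, 1.555, -0.011, 1.109, -0.083], TCP at [0.171, -0.653, 0.25] pointing down, gripper open.
Joint ranges: [-2.96, 2.96], [-0.34, 2.1], [-1.41, 1.46], [0.24, 2.44], [-1.37, 4.51], [0.17, 1.92], [-2.96, 2.96]. Speed limits (rad/s): [2.39, 2.39, 3.14, 3.14, 3.14, 3.14, 3.14].

INTERFACE

Orientations are given as a unit quaternion [w, x, y, z].
In Python, from station import monitor, eyes, bot gives the robot as it stands.
- The arm moves only by the tool creep_tool, called after ">>>" as a command line: name --argument value ..., lists and objects as JSON in quotes. Schema: {"type":"object","properties":{"deltas":{"type":"array","items":{"type":"array","items":{"type":"array","items":{"type":"number"},"minItems":5,"maxItems":5},"minItems":1,"maxItems":20},"minItems":1,"maxItems":1},"grip_force":{"type":"number"},"only":{"type":"string"},"quiet":{"type":"boolean"},"lines":{"type":"string"}},"required":["deltas"],"additionalProperties":false}. deltas is a list that holds a single list of rows (three levels of brackets), with 1 to 20 rows, each of 5 numbers: dx, dy, dz in shares of the most that a row can go, 1 being 50 mm, then a turn about the tool's z in normalised numbers (1 is 2 rad), then the opening from 0.0 (shut) to 1.0 (fully open); each row shifts and turns the commanded pose from where the row before left it, along the tool's axes as they then stand; what a row does not reach is not made up. A row lasts 1/10 s, in which the tool goes at most 0.05 m and 0.15 rad, less where a joint would pass 70% of its speed; a pose out of reach is approached as far as the arm can. The fingers move at their own pace and stop on an object; grip_force is the grip in N (left out, the last holds). Time passes only in rows, so rows that do not move let the fingers close. The tool returns the time, the measured TCP pose, the force, the opening and the grip force at its end. only (a regular expression) keeps the lines of the reply that match it, lines (a string "A,B") keeps lines A to B, and quiet returns only ok. Input that does not fit is refused with a message, and nothing moves.
- monitor.get_obs(): the state, without advancing time (a new reading comes with each control period).
- eyes.read_camera(name): name is "side" or "top" or "wrist"; returns the picture (480x640x3 uint8, blue, green, red); there is no depth.
- eyes.camera_info(name): a dict with "vertical_fov" (degrees; the focal length in pixels is half the picture's height over the tangent of half this angle, whatever the lens; pixels are square), "cx", "cy" (the principal point, pixels), "view" (4x4, takes a point from world to camera coordinates); the wrist camera has in their place "hand_eye" (4x4, takes a point from camera to tool coordinates, whose origin is the TCP and whose axes are the flange's). Camera axes: x right, y up, looking along -z (the intrinsics and any distortion apply to the point x, -y, -z); pixel columns grow to the right and rows downward; lengths in m; the calibration is good to about 2 mm. A picture is of the moment at which its call begins: read the wrist's pose just before it. camera_info takes no time and is no camera call.
- bot.hand_in(): hands the job in; it is judged then, once.
The state is a dict: "t": time; "q": joint angles; "joint_vel": joint speeds; "joint_torque": joint torques, N m; "eef_pos": TCP position; "tool_rot": TCP orientation; "contact_force": force on the tool from outside, world axes, zero at the start; "torque": the same for the moment, N m; "gripper_width": opening from 0.0 (shut) to 1.0 (fully open); "grasp_force": force on a finger pad.
Only numpy, scipy, OpenCV 4.12 (cv2) and the standard library are available. Lean on these libraries where they do the work, as an engineer would, in place of code of your own. Each camera call takes 0.05 s, during which the arm holds its last target. There are 200 camera calls.

## Working session

There is one attempt and no reset: what is moved stays moved. The work goes in short steps, Python scripts to look and compute and a tool call to move; the robot and the scene stay as the last step left them, time stands still between calls to the robot, and variables do not carry over. Pictures are saved under pics/ and viewed, at most 10 in all, crops included, and the job is handed in when it is done.

```bash
mkdir -p pics; ls; python3 - <<'E'
from station import monitor, eyes, bot
import cv2,json
for n in("top","side","wrist"):
    o=monitor.get_obs(); i=eyes.camera_info(n); print(n,{k:(v if not hasattr(v,'tolist') else v.tolist()) for k,v in i.items()})
    cv2.imwrite(f"pics/{n}0.png",eyes.read_camera(n))
print(o)
E
```

```text
pics
top {'vertical_fov': 54.782087490441526, 'cx': 321.789674295023, 'cy': 237.8058017063789, 'view': [[-0.013801124647902665, -0.9998338705092481, -0.011906315170918868, 0.005074208049537648], [0.9843682545478843, -0.015676640066916055, 0.1754234374151967, -0.550074395933542], [-0.17558094542633074, -0.009299157956963735, 0.9844210772146678, -1.3358738017505332], [0.0, 0.0, 0.0, 1.0]]}
side {'vertical_fov': 45.801521038077766, 'cx': 324.5425750272759, 'cy': 242.51897795446536, 'view': [[-0.7723831769841311, -0.635074781954862, 0.01021025155834791, 0.4340341310457416], [0.4036727406761495, -0.47841223026601926, 0.7798525863051937, -0.2430038809268883], [-0.49038000198509984, 0.6064666184192481, 0.6258799360869589, -1.152398466748392], [0.0, 0.0, 0.0, 1.0]]}
wrist {'vertical_fov': 68.47617140452581, 'cx': 317.99384716782384, 'cy': 242.54416646059312, 'hand_eye': [[6.213137761865562e-05, 0.956486333706018, 0.2917771231150757, 0.07518457241455068], [0.9999996127856613, -0.0003155556300385415, 0.0008214944733728409, -0.0015787456759878138], [0.0008778201509115537, 0.29177695909420703, -0.956485982946702, -0.12443495664183069], [0.0, 0.0, 0.0, 1.0]]}
{'t': 0.1, 'q': array([ 1.20691926,  0.47773998,  0.02237801,  1.55632888, -0.01151572,
        1.1092787 , -0.08309809]), 'joint_vel': array([-0.00052885, -0.00031869,  0.0001027 , -0.00345643,  0.00102708,
       -0.00025989, -0.00177287]), 'joint_torque': array([ 4.63177290e-03, -5.97754741e+01,  1.61349747e+00, -2.81952614e+01,
        1.27739357e-02,  4.98656533e-03,  3.24654411e-05]), 'eef_pos': array([ 0.17062635, -0.6525764 ,  0.24911848]), 'tool_rot': array([-7.96596867e-04,  9.91834109e-01,  1.27532112e-01, -1.63248892e-04]), 'contact_force': array([-0.09797327, -0.04247374, -0.57846988]), 'torque': array([0.01874009, 0.06006015, 0.01314829]), 'grasp_force': 0.0, 'gripper_width': 1.0008882673314792}
```

View pics/top0.png

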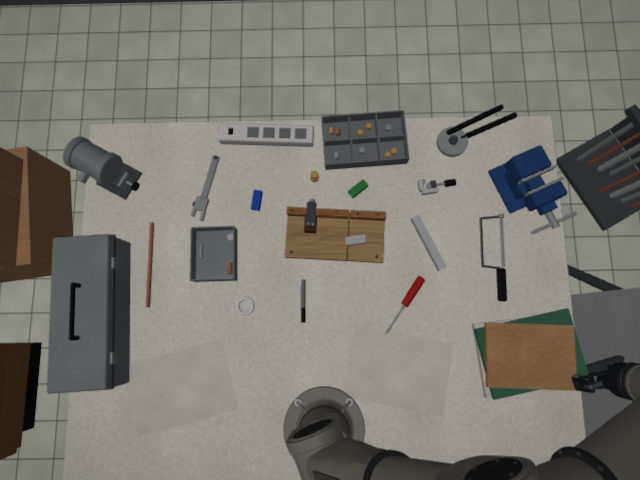

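View pics/side0.png

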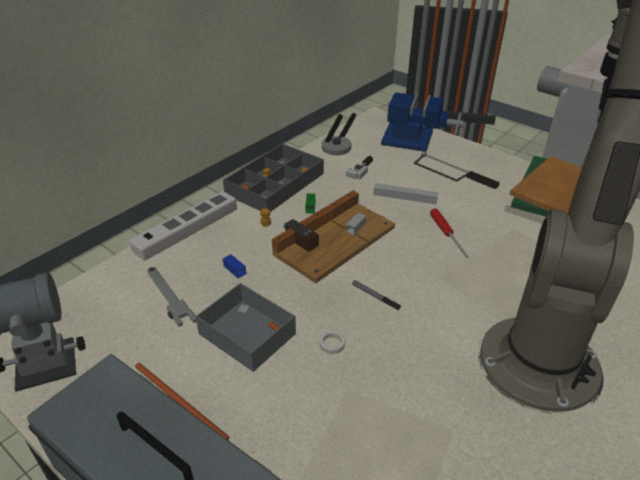

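The top view shows the leftover at (355,240), the tube from (414,218) to (441,268), the tray centred at (214,254), the stop at (311,215) and the slot near x=349. The side view agrees: leftover (355,223), tube (375,190) to (437,197), tray (245,325).

```bash
cat > h.py <<'E'
import numpy as np, cv2
from scipy.spatial.transform import Rotation as R
from station import monitor, eyes, bot
def tool():
    o=monitor.get_obs(); T=np.eye(4); T[:3,:3]=R.from_quat(o['tool_rot'],scalar_first=True).as_matrix(); T[:3,3]=o['eef_pos']; return T
def cam(n,T=None):
    i=eyes.camera_info(n); f=240/np.tan(np.radians(i['vertical_fov'])/2)
    K=np.array([[f,0,i['cx']],[0,f,i['cy']],[0,0,1]])
    C=T@np.array(i['hand_eye']) if n=='wrist' else np.linalg.inv(np.array(i['view']))  # cam->world
    C=C@np.diag([1,-1,-1,1.]); return K,C
def onz(kc,p,z):
    K,C=kc; d=C[:3,:3]@np.linalg.solve(K,[p[0],p[1],1]); o=C[:3,3]; return o+d*(z-o[2])/d[2]
def tri(a,pa,b,pb):
    A=[];B=[]
    for (K,C),p in((a,pa),(b,pb)):
        d=C[:3,:3]@np.linalg.solve(K,[p[0],p[1],1]); d/=np.linalg.norm(d); M=np.eye(3)-np.outer(d,d); A.append(M);B.append(M@C[:3,3])
    x=np.linalg.lstsq(np.vstack(A),np.hstack(B),rcond=None)[0]; r=np.vstack(A)@x-np.hstack(B); return x,np.linalg.norm(r)
def proj(kc,P):
    K,C=kc; q=np.linalg.inv(C)@np.r_[P,1]; u=K@q[:3]; return u[:2]/u[2]
def delta(T,goal):  # goal xyz in world -> tool-axis shift
    return T[:3,:3].T@(np.array(goal)-T[:3,3])
def snap(name):
    T=tool(); im=eyes.read_camera('wrist'); cv2.imwrite(f'pics/{name}.png',im); np.save(f'pics/{name}.npy',T); return T
E
python3 - <<'E'
from h import *
np.set_printoptions(precision=4,suppress=True)
t=cam('top');s=cam('side')
for n,p,z in[("left",(355,240),.043),("tubeA",(414,218),.025),("tubeB",(441,268),.025),("tray",(214,254),.055),("stop",(311,215),.054),("bNL",(286,261),.018),("bNR",(383,263),.018),("fFL",(288,207),.052),("fFR",(385,212),.052),("slot",(349,216),.052)]: print(n,onz(t,p,z))
print(tri(t,(355,240),s,(356,223)))
print("tube",tri(t,(427.5,243),s,(406,192)))
print(tool())
E
```

```text
left [ 0.5428 -0.1025  0.043 ]
tubeA [ 0.6113 -0.2856  0.025 ]
tubeB [ 0.4567 -0.3588  0.025 ]
tray [0.5053 0.3171 0.055 ]
stop [0.6192 0.0283 0.054 ]
bNL [0.4859 0.1067 0.018 ]
bNR [ 0.4753 -0.1867  0.018 ]
fFL [0.6456 0.0976 0.052 ]
fFR [ 0.6253 -0.1943  0.052 ]
slot [ 0.6147 -0.0858  0.052 ]
(array([ 0.544 , -0.1037,  0.0311]), np.float64(0.0013978803331960346))
tube (array([ 0.5334, -0.3243,  0.019 ]), np.float64(0.0013700935909901394))
[[ 0.9675  0.253  -0.0004  0.1707]
 [ 0.253  -0.9675  0.0013 -0.6527]
 [-0.0001 -0.0014 -1.      0.2492]
 [ 0.      0.      0.      1.    ]]
```

Units first: shifts go in shares of 50 mm and turns go in shares of 2 rad. So 0.035 m is 0.7, -0.033 m is -0.66.

>>> creep_tool --deltas '[[[0.7,-0.66,0,0,1],[0.7,-0.66,0,0,1],[0.7,-0.66,0,0,1],[0.7,-0.66,0,0,1],[0.7,-0.66,0,0,1],[0.7,-0.66,0,0,1],[0.7,-0.66,0,0,1],[0.7,-0.66,0,0,1],[0.7,-0.66,0,0,1],[0.7,-0.66,0,0,1],[0.7,-0.66,0,0,1],[0.7,-0.66,0,0,1],[0.7,-0.66,0,0,1],[0.7,-0.66,0,0,1]]]'

```text
t: 1.55
eef_pos: [0.5286, -0.0805, 0.25]
tool_rot: [0.0, 0.992, 0.127, -0.0]
contact_force: [0.3, -0.0, -0.4]
gripper_width: 0.998
grasp_force: 0.0
```

>>> creep_tool --deltas '[[[0,0,0,-0.07,1],[0,0,0,-0.07,1],[0,0,0,-0.07,1],[0,0,0,-0.07,1],[0,0,0,-0.07,1],[0,0,0,-0.07,1],[0,0,0,-0.07,1],[0,0,0,-0.07,1],[0,0,0,-0.07,1],[0,0,0,0,1],[0,0,0,0,1]]]'

```text
t: 2.65
eef_pos: [0.5278, -0.0822, 0.2499]
tool_rot: [-0.0, 0.728, 0.686, -0.0]
contact_force: [-0.3, -0.1, -0.1]
gripper_width: 0.997
grasp_force: 0.0
```

```bash
python3 -c "
from h import *
T=snap('w1'); print(T)"
```

```text
[[ 5.89142656e-02  9.98263009e-01 -2.71584009e-04  5.27828874e-01]
 [ 9.98263042e-01 -5.89142384e-02  1.06913001e-04 -8.22406207e-02]
 [ 9.07271292e-05 -2.77410980e-04 -9.99999957e-01  2.49865364e-01]
 [ 0.00000000e+00  0.00000000e+00  0.00000000e+00  1.00000000e+00]]
```

View pics/w1.png

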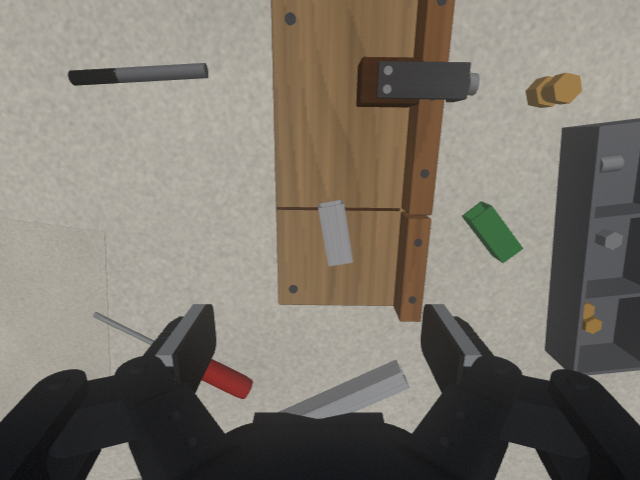

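The wrist view shows the leftover's top face at (319,203), (341,201), (352,262) and (329,266). The slot line is at row 209 and the stop's near face at (358–415,104). The tube is partly visible at the bottom.

Scaled: -0.045 m is -0.9, 0.02 m is 0.4.

>>> creep_tool --deltas '[[[-0.9,0.4,0,0,1],[-0.9,0.4,0,0,1],[0,0,0,0,1],[0,0,0,0,1]]]'

```text
t: 3.1
eef_pos: [0.5629, -0.1754, 0.2495]
tool_rot: [-0.0, 0.728, 0.686, -0.0]
contact_force: [-0.0, 1.3, 0.3]
gripper_width: 0.999
grasp_force: 0.0
```

```bash
python3 - <<'E'
from h import *
T=snap('w2'); print(T.round(4))
a=cv2.imread('pics/w1.png')[40:320,260:500]; b=cv2.imread('pics/w2.png')[0:300,200:460]
A=cv2.resize(a,None,fx=1.65,fy=1.65,interpolation=cv2.INTER_CUBIC);B=cv2.resize(b,None,fx=1.5,fy=1.5,interpolation=cv2.INTER_CUBIC)
c=np.zeros((470,800,3),np.uint8);c[:A.shape[0],:A.shape[1]]=A[:470];c[:B.shape[0],400:400+B.shape[1]]=B
cv2.imwrite('pics/c12.png',c)
E
```

```text
[[ 5.980e-02  9.982e-01 -7.000e-04  5.629e-01]
 [ 9.982e-01 -5.980e-02  4.000e-04 -1.754e-01]
 [ 3.000e-04 -7.000e-04 -1.000e+00  2.495e-01]
 [ 0.000e+00  0.000e+00  0.000e+00  1.000e+00]]
```

View pics/c12.png

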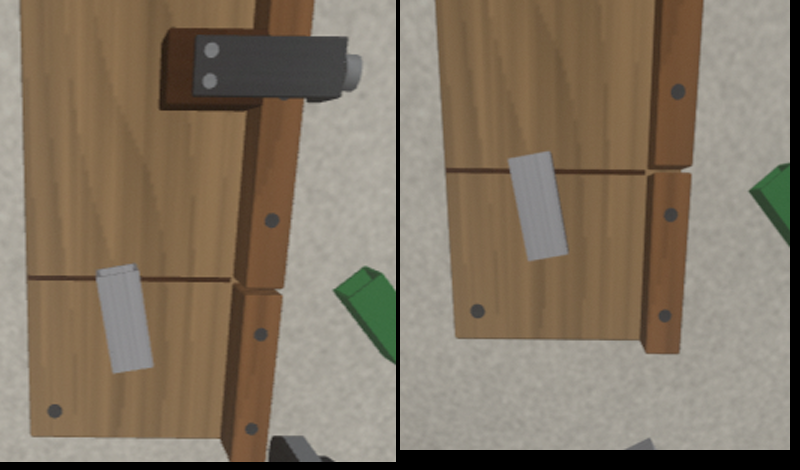

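Enlarged crops: the leftover's top-face corners are (99,279), (138,270), (152,366), (115,373) on the left and (509,159), (549,152), (567,253), (530,261) on the right. The stop's base corner is at (160,109) left.

```bash
python3 - <<'E'
from h import *
np.set_printoptions(precision=4,suppress=True)
a=cam('wrist',np.load('pics/w1.npy'));b=cam('wrist',np.load('pics/w2.npy'))
A=lambda u,v:(u/1.65+260,v/1.65+40)
B=lambda u,v:((u-400)/1.5+200,v/1.5)
P=[]
for n,p,q in[("L1",(99,278),(509,159)),("L2",(138,269),(549,152)),("L3",(152,366),(567,253)),("L4",(115,373),(530,261)),
 ("slotL",(28,277),(446,170)),("slotF",(231,280),(645,172)),("bolt",(55,411),(478,311)),("fbolt",(272,220),(678,92)),("fbolt2",(251,429),(665,316)),("bcorn",(31,436),(456,338))]:
    x,r=tri(a,A(*p),b,B(*q)); print(n,x,r); P.append(x)
L=np.array(P[:4]); print("left c",L.mean(0),"yaw x axis",np.arctan2(*(L[0]+L[1]-L[2]-L[3])[1::-1]), np.linalg.norm(L[0]-L[3]),np.linalg.norm(L[0]-L[1]))
for n,p,z in[("stopbase",(160,109),.018),("stopbase2",(262,109),.018),("stoptop",(169,103),.054),("fbase",(221,437),.018),("fbaseslot",(231,281),.018),("boardNearSide",(21,0),.018)]: print(n,onz(a,A(*p),z))
for n,p,z in[("fbase",(644,338),.018),("fbaseslot",(645,171),.018),("ftop",(652,165),.052),("ftopEnd",(647,352),.052),("ftop0",(660,0),.052)]: print(n,onz(b,B(*p),z))
E
```

```text
L1 [ 0.53   -0.0726  0.0462] 0.0006484671578599091
L2 [ 0.553  -0.0697  0.0404] 0.0004179573879506756
L3 [ 0.5594 -0.1284  0.0443] 0.00026372000879427553
L4 [ 0.5367 -0.1317  0.0441] 0.00016414861896031394
slotL [ 0.4864 -0.0746  0.0196] 0.0001643683568059002
slotF [ 0.6112 -0.0834  0.0219] 0.00019403414526095528
bolt [ 0.4961 -0.1655  0.0196] 7.46252882617203e-05
fbolt [ 0.6263 -0.0446  0.053 ] 0.00011041082551896416
fbolt2 [ 0.6175 -0.1693  0.0531] 0.0002852104048026357
bcorn [ 0.4781 -0.184   0.0174] 0.00010323445883104363
left c [ 0.5448 -0.1006  0.0438] yaw x axis 1.6809686866557731 0.05958964422709857 0.023906698029387816
stopbase [0.5708 0.018  0.018 ]
stopbase2 [0.6291 0.0145 0.018 ]
stoptop [0.5716 0.0181 0.054 ]
fbase [ 0.6064 -0.192   0.018 ]
fbaseslot [ 0.6122 -0.0848  0.018 ]
boardNearSide [0.4966 0.078  0.018 ]
fbase [ 0.6085 -0.1916  0.018 ]
fbaseslot [ 0.6116 -0.0826  0.018 ]
ftop [ 0.6114 -0.0813  0.052 ]
ftopEnd [ 0.6062 -0.192   0.052 ]
ftop0 [ 0.6172 -0.      0.052 ]
```

Scaled: -0.085 rad is -0.0425.

>>> creep_tool --deltas '[[[0,0,0,-0.0425,0.6],[0,0,0,-0.0425,0.6],[0,0,0,0,0.6]]]'

```text
t: 3.45
eef_pos: [0.5628, -0.1724, 0.2502]
tool_rot: [-0.0, 0.664, 0.747, 0.0]
contact_force: [0.1, -0.1, -0.4]
gripper_width: 0.594
grasp_force: 0.0
```

```bash
python3 -c "
from h import *
T=tool();print(delta(T,[.545,-.1006,.040]).round(4),np.arctan2(T[1,0],T[0,0]))"
```

```text
[ 0.0732 -0.0093  0.2102] 1.6881109668145748
```

Scaled: 0.04 m is 0.8, 0.037 m is 0.74.

>>> creep_tool --deltas '[[[0.74,-0.1,0,0,0.6],[0.72,-0.08,0,0,0.6],[0,0,0.8,0,0.6],[0,0,0.8,0,0.6],[0,0,0.8,0,0.6],[0,0,0.6,0,0.6],[0,0,0.6,0,0.6],[0,0,0.4,0,0.6],[0,0,0.2,0,0.6],[0,0,0,0,0.6],[0,0,0,0,0.6]]]' --grip_force 30

```text
t: 4.55
eef_pos: [0.5463, -0.1023, 0.0409]
tool_rot: [0.0, 0.665, 0.746, 0.0]
contact_force: [-0.5, -0.8, 0.6]
gripper_width: 0.6
grasp_force: 0.0
```

>>> creep_tool --deltas '[[[0,0,0,0,0.1],[0,0,0,0,0.1],[0,0,0,0,0.1],[0,0,0,0,0.1],[0,0,0,0,0.1],[0,0,0,0,0.1]]]' --grip_force 30

```text
t: 5.15
eef_pos: [0.5466, -0.1028, 0.0413]
tool_rot: [0.001, 0.665, 0.746, 0.001]
contact_force: [-0.5, 0.5, 7.1]
gripper_width: 0.285
grasp_force: 31.0
```

Scaled: 0.047 m is 0.94, -0.04 m is -0.8.

>>> creep_tool --deltas '[[[0,0,-0.4,0,0.1],[0,0,-0.8,0,0.1],[0,0,-0.8,0,0.1],[0,0,-0.6,0,0.1],[0.94,0.02,0,0,0.1],[0.94,0.02,0,0,0.1],[0.94,0.02,0,0,0.1],[0.94,0.02,0,0,0.1],[0.94,0.02,0,0,0.1],[0.94,0.02,0,0,0.1],[0.94,0.02,0,0,0.1],[0.94,0.02,0,0,0.1],[0.92,0.02,0,0,0.1],[0,0,0,0,0.1],[0,0,0,0,0.1]]]'

```text
t: 6.65
eef_pos: [0.5055, 0.3188, 0.1702]
tool_rot: [-0.0, 0.664, 0.747, 0.0]
contact_force: [1.0, -1.0, -0.1]
gripper_width: 0.285
grasp_force: 30.1
```

```bash
python3 - <<'E'
from h import *
T=snap('w3'); print(delta(T,[.505,.317,.038]).round(4), T[:3,3])
E
```

```text
[-0.0018 -0.0007  0.1322] [0.50548221 0.31880971 0.17017103]
```

View pics/w3.png

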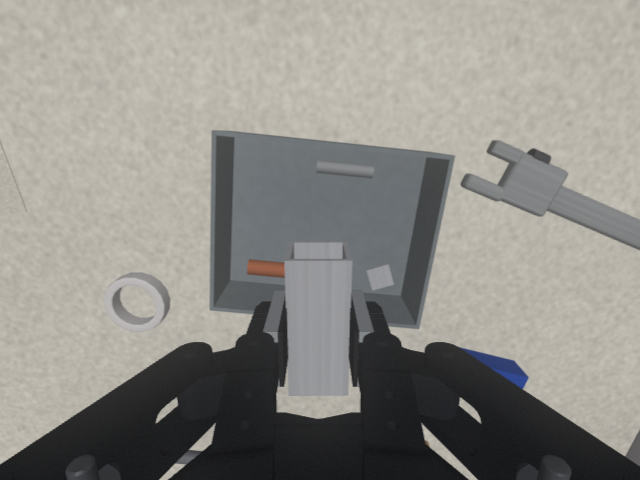

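The leftover is held between the pads at about (318,330). The tray rim corners are at (213,131), (453,156), (418,327) and (211,310).

```bash
python3 - <<'E'
from h import *
T=np.load('pics/w3.npy'); k=cam('wrist',T)
C=np.array([onz(k,p,.055) for p in[(213,131),(453,156),(418,327),(211,310)]]); print(C.round(4),C.mean(0),delta(T,np.r_[C.mean(0)[:2],.038]).round(4))
E
```

```text
[[0.4292 0.3891 0.055 ]
 [0.5872 0.3919 0.055 ]
 [0.5897 0.2639 0.055 ]
 [0.4317 0.2598 0.055 ]] [0.50945637 0.32620146 0.055     ] [0.0068 0.0048 0.1322]
```

Scaled: -0.05 m is -1, 0.012 m is 0.24.

>>> creep_tool --deltas '[[[0.16,0.1,0.6,0,0.1],[0,0,0.8,0,0.1],[0,0,0.6,0,0.1],[0,0,0.4,0,0.1],[0,0,0.24,0,0.1],[0,0,0,0,0.1],[0,0,0,0,0.6],[0,0,0,0,0.6],[0,0,0,0,0.6],[0,0,0,0,0.6],[0,0,-0.2,0,0.6],[0,0,-0.6,0,0.6],[0,0,-1,0,0.6],[0,0,-1,0,0.6],[0,0,-1,0,0.6],[0,0,0,0,0.6]]]'

```text
t: 8.3
eef_pos: [0.5128, 0.3294, 0.2367]
tool_rot: [0.002, 0.665, 0.747, 0.007]
contact_force: [-0.8, 0.5, -0.7]
gripper_width: 0.599
grasp_force: 0.0
```

```bash
python3 - <<'E'
from h import *
T=snap('w4'); print(T.round(4)); print(delta(T,[.56,-.25,.25]).round(3))
E
```

```text
[[-0.1151  0.9933  0.0111  0.5128]
 [ 0.9933  0.115   0.0077  0.3294]
 [ 0.0064  0.012  -0.9999  0.2367]
 [ 0.      0.      0.      1.    ]]
[-0.581 -0.02  -0.017]
```

View pics/w4.png

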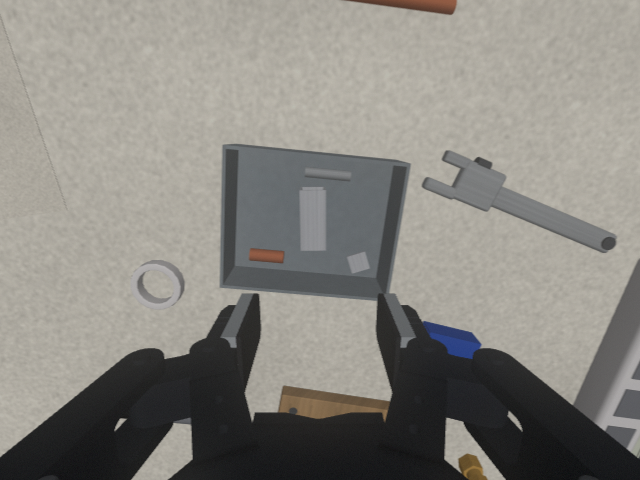

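The leftover lies inside the tray at (313,220), let go. Next is the tube.

Scaled: -0.048 m is -0.96, -0.009 m is -0.18.

>>> creep_tool --deltas '[[[-0.96,-0.18,0,0,0.6],[-0.96,-0.18,0,0,0.6],[-0.96,-0.18,0,0,0.6],[-0.96,-0.18,0,0,0.6],[-0.96,-0.18,0,0,0.6],[-0.96,-0.18,0,0,0.6],[-0.96,-0.18,0,0,0.6],[-0.96,-0.18,0,0,0.6],[-0.96,-0.18,0,0,0.6],[-0.96,-0.18,0,0,0.6],[-0.96,-0.18,0,0,0.6],[-0.96,-0.18,0,0,0.6],[-0.96,-0.18,0,0,0.6],[-0.96,-0.18,0,0,0.6]]]'

```text
t: 9.75
eef_pos: [0.4609, -0.3575, 0.2271]
tool_rot: [-0.001, 0.665, 0.747, -0.0]
contact_force: [0.6, -0.1, 0.0]
gripper_width: 0.597
grasp_force: 0.0
```

>>> creep_tool --deltas '[[[0,0,0,0.07,0.7],[0,0,0,0.07,0.7],[0,0,0,0.07,0.7],[0,0,0,0.07,0.7],[0,0,0,0.07,0.7],[0,0,0,0.07,0.7],[0,0,0,0.07,0.7],[0,0,0,0.07,0.7],[0,0,0,0.065,0.7],[0,0,0,0,0.7],[0,0,0,0,0.7]]]'

```text
t: 10.85
eef_pos: [0.4618, -0.3555, 0.2274]
tool_rot: [-0.0, 0.976, 0.218, -0.001]
contact_force: [-0.1, 0.4, 0.4]
gripper_width: 0.697
grasp_force: 0.0
```

```bash
python3 -c "from h import *
print(snap('w5').round(4))"
```

```text
[[ 9.050e-01  4.255e-01 -1.200e-03  4.618e-01]
 [ 4.255e-01 -9.050e-01  6.000e-04 -3.555e-01]
 [-8.000e-04 -1.100e-03 -1.000e+00  2.274e-01]
 [ 0.000e+00  0.000e+00  0.000e+00  1.000e+00]]
```

>>> creep_tool --deltas '[[[0.8,0.4,0,0,0.7],[0.6,0.4,0,0,0.7],[0,0,0,0,0.7],[0,0,0,0,0.7],[0,0,0,0,0.7]]]'

```text
t: 11.4
eef_pos: [0.5412, -0.363, 0.2276]
tool_rot: [-0.0, 0.976, 0.216, -0.001]
contact_force: [0.0, 0.0, -0.2]
gripper_width: 0.701
grasp_force: 0.0
```

```bash
python3 -c "from h import *
print(snap('w6').round(4))
a=cv2.imread('pics/w5.png');b=cv2.imread('pics/w6.png');cv2.imwrite('pics/c56.png',cv2.hconcat([a[:,120:520],b[:,120:520]]))"
```

```text
[[ 9.065e-01  4.222e-01 -1.400e-03  5.412e-01]
 [ 4.222e-01 -9.065e-01  2.000e-04 -3.630e-01]
 [-1.200e-03 -7.000e-04 -1.000e+00  2.276e-01]
 [ 0.000e+00  0.000e+00  0.000e+00  1.000e+00]]
```

View pics/c56.png

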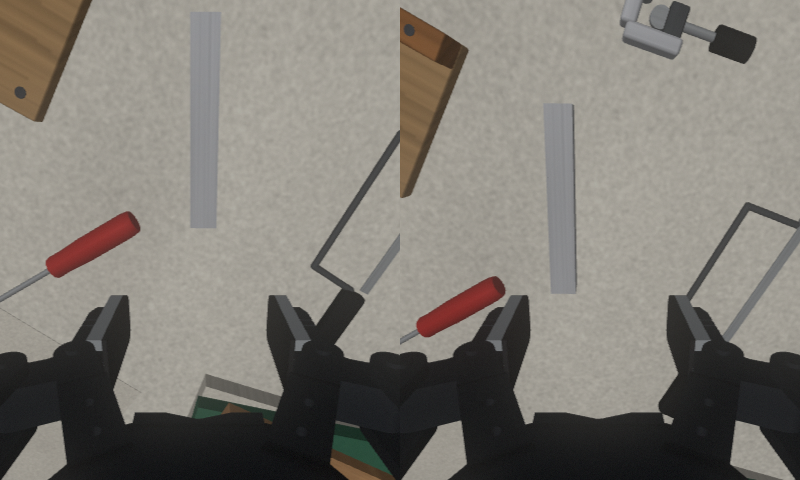

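The left half (w5) shows the tube's top face at (190–221,12) to (190–217,228). The right half (w6) shows it at (543–572,103) to (551–575,293).

```bash
python3 - <<'E'
from h import *
np.set_printoptions(precision=4,suppress=True)
T=np.load('pics/w6.npy');a=cam('wrist',np.load('pics/w5.npy'));b=cam('wrist',T)
P=[]
for p,q in[((190,12),(543,103)),((220.5,12),(572,103)),((216.5,228),(575,293)),((190,228),(551,293))]:
    x,r=tri(a,(p[0]+120,p[1]),b,(q[0]-280,q[1])); print(x,r);P.append(x)
P=np.array(P);d=(P[0]+P[1]-P[2]-P[3])/2;yaw=np.arctan2(d[1],d[0]);c=P.mean(0)
print(c,yaw,np.linalg.norm(d),'tool yaw',np.arctan2(T[1,0],T[0,0]))
for k in(0,.04):print(k,delta(T,[c[0]+k*np.cos(yaw),c[1]+k*np.sin(yaw),.024]))
E
```

```text
[ 0.6126 -0.2752  0.024 ] 0.00018156389637241033
[ 0.6233 -0.2978  0.0233] 0.00012823863607404787
[ 0.4596 -0.3736  0.0245] 0.000618257392787741
[ 0.448  -0.3513  0.0218] 4.4641225616068805e-05
[ 0.5359 -0.3245  0.0234] 0.43363659268923355 0.18085489703441116 tool yaw 0.43582502062269146
0 [ 0.0116 -0.037   0.2036]
0.04 [ 0.0516 -0.0369  0.2036]
```

Scaled: 0.04 m is 0.8, 0.03 m is 0.6.

>>> creep_tool --deltas '[[[0.46,-0.36,0,0,0.65],[0.48,-0.38,0,0,0.65],[0,0,0.8,0,0.65],[0,0,0.8,0,0.65],[0,0,0.8,0,0.65],[0,0,0.6,0,0.65],[0,0,0.6,0,0.65],[0,0,0.4,0,0.65],[0,0,0.02,0,0.65],[0,0,0,0,0.65],[0,0,0,0,0.65]]]' --grip_force 40

```text
t: 12.55
eef_pos: [0.5702, -0.31, 0.0287]
tool_rot: [0.001, 0.976, 0.216, 0.001]
contact_force: [-0.4, 0.1, 1.6]
gripper_width: 0.651
grasp_force: 0.0
```

>>> creep_tool --deltas '[[[0,0,0,0,0.1],[0,0,0,0,0.1],[0,0,0,0,0.1],[0,0,0,0,0.1],[0,0,0,0,0.1]]]' --grip_force 40

```text
t: 13.05
eef_pos: [0.5702, -0.3097, 0.0283]
tool_rot: [0.001, 0.976, 0.216, 0.001]
contact_force: [-0.5, 0.4, 6.8]
gripper_width: 0.285
grasp_force: 41.4
```

>>> creep_tool --deltas '[[[0,0,-0.4,0,0.1],[0,0,-0.8,0,0.1],[0,0,-0.8,0,0.1],[0,0,-0.6,0,0.1],[0,0,0,0,0.1],[0,0,0,0,0.1]]]'

```text
t: 13.65
eef_pos: [0.5695, -0.3093, 0.1576]
tool_rot: [0.0, 0.976, 0.216, 0.0]
contact_force: [0.0, -0.4, -1.6]
gripper_width: 0.277
grasp_force: 40.5
```

```bash
python3 -c "from h import *
T=tool();print(T.round(4),np.arctan2(T[1,0],T[0,0]))"
```

```text
[[ 9.066e-01  4.221e-01  1.000e-03  5.695e-01]
 [ 4.221e-01 -9.066e-01 -6.000e-04 -3.093e-01]
 [ 7.000e-04  1.000e-03 -1.000e+00  1.576e-01]
 [ 0.000e+00  0.000e+00  0.000e+00  1.000e+00]] 0.43574856178790133
```

Scaled: -0.038 m is -0.76, 0.018 m is 0.36, -0.133 rad is -0.0665.

>>> creep_tool --deltas '[[[0.36,-0.74,0,0,0.1],[0.36,-0.74,0,0,0.1],[0.36,-0.74,0,0,0.1],[0.36,-0.74,0,0,0.1],[0.36,-0.76,0,0,0.1],[0.36,-0.76,0,0,0.1],[0,0,0,-0.0665,0.1],[0,0,0,-0.0665,0.1],[0,0,0,-0.0665,0.1],[0,0,0,-0.0665,0.1],[0,0,0,-0.0665,0.1],[0,0,0,-0.0665,0.1],[0,0,0,-0.0665,0.1],[0,0,0,-0.0665,0.1],[0,0,0,0,0.1],[0,0,0,0,0.1]]]'

```text
t: 15.25
eef_pos: [0.572, -0.0607, 0.1557]
tool_rot: [-0.001, 0.733, 0.68, -0.001]
contact_force: [-0.3, -0.2, -0.9]
gripper_width: 0.283
grasp_force: 40.5
```

```bash
python3 -c "from h import *
T=tool();print(T[:3,3],np.arctan2(T[1,0],T[0,0]),delta(T,[.5732,-.0602,.0475]).round(4))"
```

```text
[ 0.57195922 -0.06067504  0.15573444] 1.4961749839411713 [0.0005 0.0015 0.1082]
```

Scaled: 0.04 m is 0.8, 0.03 m is 0.6, -0.004 rad is -0.002.

>>> creep_tool --deltas '[[[0,0.02,0.8,-0.002,0.1],[0,0,0.6,0,0.1],[0,0,0.4,0,0.1],[0,0,0.2,0,0.1],[0,0,0.12,0,0.1],[0,0,0.04,0,0.1],[0,0,0,0,0.1],[0,0,0,0,0.1]]]'

```text
t: 16.05
eef_pos: [0.5745, -0.0607, 0.0499]
tool_rot: [0.001, 0.73, 0.683, 0.001]
contact_force: [-0.6, 1.1, 0.3]
gripper_width: 0.284
grasp_force: 40.5
```

Scaled: 0.006 m is 0.12, 0.005 m is 0.1.

>>> creep_tool --deltas '[[[0.12,0,0,0,0.1],[0.12,0,0,0,0.1],[0.1,0,0,0,0.1],[0.06,0,0,0,0.1],[0,0,0,0,0.1],[0,0,0,0,0.1]]]'

```text
t: 16.65
eef_pos: [0.5752, -0.0408, 0.049]
tool_rot: [0.0, 0.73, 0.683, -0.0]
contact_force: [0.7, 0.1, -1.0]
gripper_width: 0.282
grasp_force: 40.5
```

```bash
python3 -c "from h import *
T=snap('w7')"
```

```text
(no output)
```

View pics/w7.png

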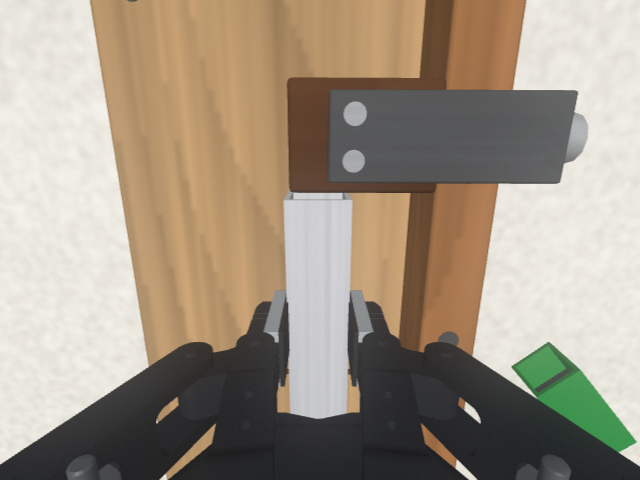

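The tube's end (row 199) is a few millimetres short of the stop face (row 191) and lies parallel to the fence.

Scaled: 0.003 m is 0.06.

>>> creep_tool --deltas '[[[0,0,0.06,0,0.1],[0,0,0,0,0.1],[0.06,0,0,0,0.1],[0,0,0,0,0.1]]]'

```text
t: 17.1
eef_pos: [0.5758, -0.0382, 0.0463]
tool_rot: [0.001, 0.731, 0.683, 0.0]
contact_force: [0.3, -2.2, 4.2]
gripper_width: 0.277
grasp_force: 41.1
```

>>> creep_tool --deltas '[[[0.04,0,0.01,0,0.1],[0,0,0,0,0.1]]]'

```text
t: 17.3
eef_pos: [0.5759, -0.038, 0.0463]
tool_rot: [0.001, 0.731, 0.682, -0.001]
contact_force: [-1.7, -5.7, 10.1]
gripper_width: 0.284
grasp_force: 41.8
```

>>> creep_tool --deltas '[[[0.04,0,0,0,0.1],[0,0,0,0,0.1]]]'

```text
t: 17.5
eef_pos: [0.5762, -0.0369, 0.0463]
tool_rot: [0.002, 0.731, 0.682, -0.001]
contact_force: [-1.9, -8.4, 9.3]
gripper_width: 0.277
grasp_force: 41.8
```

Scaled: 0.003 m is 0.06, -0.0005 m is -0.01.

>>> creep_tool --deltas '[[[0.06,0,-0.01,0,0.1],[0,0,0,0,0.1],[0,0,0,0,0.1]]]'

```text
t: 17.8
eef_pos: [0.576, -0.0368, 0.0463]
tool_rot: [0.002, 0.732, 0.681, -0.002]
contact_force: [-0.7, -13.6, 6.7]
gripper_width: 0.282
grasp_force: 41.4
```

Scaled: -0.04 m is -0.8, -0.025 m is -0.5.

>>> creep_tool --deltas '[[[-0.06,0,0,0,0.5],[0,0,0,0,0.5],[0,0,0,0,0.5],[0,0,-0.4,0,0.5],[0,0,-0.8,0,0.5],[0,-0.5,0,0,0.0],[0,-0.5,0,0,0],[0,0,0,0,0],[0,0,0,0,0],[0,0,0,0,0]]]'

```text
t: 18.8
eef_pos: [0.5266, -0.0299, 0.1061]
tool_rot: [0.0, 0.73, 0.683, 0.0]
contact_force: [1.0, -0.2, -0.6]
gripper_width: -0.002
grasp_force: 0.0
```

```bash
python3 -c "from h import *
T=tool();print(T[:3,3],np.arctan2(T[1,0],T[0,0]))
r=T[:3,3]-[.6117,-.083,0];print(r[:2]@[.0704,.9975],r[:2]@[.9975,-.0704])
im=eyes.read_camera('wrist');cv2.imwrite('pics/w8.png',im);np.save('pics/w8.npy',T)"
```

```text
[ 0.5266344  -0.02993567  0.1060665 ] 1.5043110550702194
0.04694305163031345 -0.08858866369180311
```

View pics/w8.png

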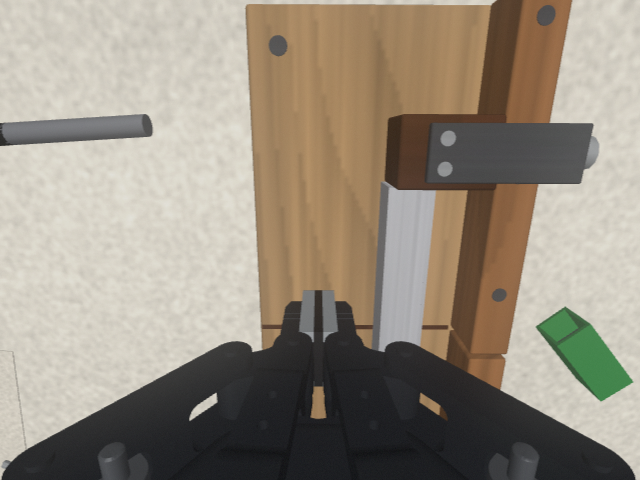

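The tube's end sits against the stop (row 187). The closed fingers are beside it, with the slot at row 327. Next: lower and push.

Units first: shifts go in shares of 50 mm and turns go in shares of 2 rad. So 0.03 m is 0.6, 0.02 m is 0.4.

>>> creep_tool --deltas '[[[-0.12,0,0.6,0,0],[0,0,0.4,0,0],[0,0,0.2,0,0],[0,0.2,0,0,0],[0,0.2,0,0,0],[0,0,0,0,0]]]'

```text
t: 19.45
eef_pos: [0.5486, -0.0375, 0.0473]
tool_rot: [0.001, 0.73, 0.683, 0.002]
contact_force: [0.8, -0.8, 0.3]
gripper_width: -0.003
grasp_force: 0.0
```

>>> creep_tool --deltas '[[[0,0.12,0,0,0],[0,0.12,0,0,0],[0,0.12,0,0,0],[0,0.12,0,0,0],[0,0.06,0,0,0],[0,0,0,0,0]]]'

```text
t: 20.05
eef_pos: [0.5727, -0.0397, 0.046]
tool_rot: [0.0, 0.73, 0.683, 0.0]
contact_force: [0.1, -0.4, 0.3]
gripper_width: 0.002
grasp_force: 0.0
```

Scaled: 0.004 m is 0.08.

>>> creep_tool --deltas '[[[0,0.08,0,0,0],[0,0.08,0,0,0],[0,0,0,0,0]]]'

```text
t: 20.35
eef_pos: [0.5768, -0.0401, 0.0453]
tool_rot: [-0.002, 0.73, 0.683, -0.003]
contact_force: [-10.6, -0.9, 8.2]
gripper_width: -0.001
grasp_force: 5.4
```

>>> creep_tool --deltas '[[[0,0.08,0,0,0],[0,0.08,0,0,0],[0,0,0,0,0]]]'

```text
t: 20.65
eef_pos: [0.5773, -0.0402, 0.0445]
tool_rot: [-0.007, 0.73, 0.683, -0.009]
contact_force: [-31.5, 2.7, 27.0]
gripper_width: 0.003
grasp_force: 16.6
```

Scaled: 0.002 m is 0.04.

>>> creep_tool --deltas '[[[0,0,0.04,0,0],[0,0,0,0,0],[0,0,0,0,0],[0,0,0,0,0]]]'

```text
t: 21.05
eef_pos: [0.577, -0.0401, 0.0419]
tool_rot: [-0.007, 0.73, 0.683, -0.009]
contact_force: [-29.8, 2.2, 20.3]
gripper_width: 0.004
grasp_force: 15.2
```

>>> creep_tool --deltas '[[[0,0,0,0,0],[0,0,0,0,0],[0,0,0,0,0],[0,0,0,0,0],[0,0,0,0,0],[0,0,0,0,0]]]'

```text
t: 21.65
eef_pos: [0.5771, -0.0401, 0.0419]
tool_rot: [-0.007, 0.73, 0.683, -0.009]
contact_force: [-29.3, 2.0, 20.5]
gripper_width: -0.004
grasp_force: 15.2
```

```bash
python3 - <<'E'
from h import *
T=tool();r=T[:3,3]-[.6117,-.083,0];print('s,n',r[:2]@[.0704,.9975],r[:2]@[.9975,-.0704])
im=eyes.read_camera('wrist');np.save('pics/w9.npy',T)
cv2.imwrite('pics/w9.png',im)
E
```

```text
s,n 0.0403271555099128 -0.03757541427888643
```

View pics/w9.png

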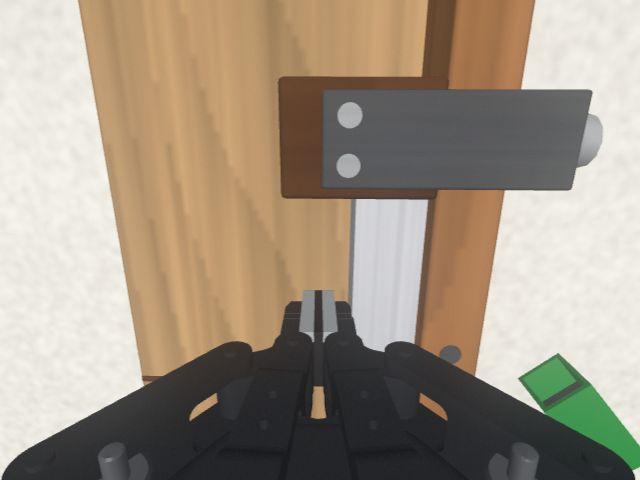

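The tube lies flat along the fence with its end at the stop (row 198). The fingers are pressing between the stop and the slot (row 378). I'll firm up the push a little.

Scaled: 0.003 m is 0.06.

>>> creep_tool --deltas '[[[0,0.06,0,0,0],[0,0,0,0,0],[0,0,0,0,0],[0,0,0,0,0],[0,0,0,0,0],[0,0,0,0,0]]]'

```text
t: 22.3
eef_pos: [0.5772, -0.0401, 0.0418]
tool_rot: [-0.008, 0.73, 0.683, -0.011]
contact_force: [-39.2, 2.7, 29.9]
gripper_width: -0.001
grasp_force: 20.0
```

```bash
python3 -c "
from station import bot
print(bot.hand_in())"
```

```text
the job is handed in; nothing more can be done
None
```

I handed the job in at about 22 s with the leftover in the tray and the long tube on the board, its end at the stop and its side along the fence. The arm is holding it with a slanting push of about 39 N into the fence and 30 N down, roughly 40 mm from the slot on the stop's side. The hand-in returned no verdict. The push figures are tool forces; I could not measure the tube's own force on the board and fence.

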